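# Slide the setting gauge under the feed roller

### The job

The flat setting gauge lies in front of the printer feed unit. Without lifting or tipping it, push it with your fingertips through the open mouth and under the roller, nose first and lying flat on the table, until its nose is gently but fully home and square against the stop bar behind the roller, then let go and move clear. Leave the jar, the screwdriver and the spare roller where they are.

Things in the scene. Friction and masses are not known exactly. Their poses are not given: they have to be found in the camera images.
- feed_unit: Printer feed unit, fixed on the red table. Origin on the table under the middle of its black roller; x is the way the gauge goes in. The roller bridges two black upright cheeks (x = -45 to +75 mm, 46 mm high, 10 mm thick, inner faces at y = -55.5 and +55.5 mm, white gears outside to 75 mm). No floor inside: the gauge slides on the table.
- roller_mid (a point): Middle of the rubber roller's axis: 24 mm diameter, along the unit's y, 26 mm above the table, so that 14 mm of height is left under it.
- mouth (a point): Middle of the unit's open mouth, on the table (69 mm before the roller's axis). Here the ends of two white guide flares, 30 mm high, stand about 150 mm apart inside; they narrow to the cheeks' 111 mm at x = -41 mm.
- stop (a point): Middle of the near face of the stop bar, on the table: aluminium, 26 mm high, joins the cheeks at the unit's far end. Its near face is at x = +60 mm in the unit's frame, square to x. It stands a gentle push; more than 40 N between gauge and unit counts as ramming.
- gauge: Loose flat aluminium setting gauge, 130 mm long (x), 100 mm wide (y), 0.3 to 0.6 kg. Origin at the centre of its underside; x points to its nose. The plate is 9 mm thick; the tail's heel (full width, x = -65 to -41 mm) is 20 mm high, sloping down to the plate at x = -30 mm. The heel stays outside. It starts before the mouth, at most 35 mm off the centre line and 0.35 rad askew.
- gauge_nose (a point): Middle of the lower edge of the gauge's nose (65 mm ahead of the gauge's origin, at the underside); home, it is at x = +60 mm in the feed unit's frame.
- jar: Bystander: closed jar, 52 mm diameter, 62 mm high, upright; origin at the centre of its underside.
- driver: Bystander: screwdriver lying on the table, 170 mm long along its x; origin under its middle.
- spare: Bystander: spare feed roller lying on two white feet, 90 mm long along its y, 28 mm diameter; origin at the table under its middle.
Things that resemble listed ones, but are neither listed nor needed, are in the scene too. Of the things shaped like the gauge, the aluminium one is meant.

How it is judged:
On the way:
1. the nose has passed under the roller with the gauge lying flat (x of gauge_nose in the frame of feed_unit between 0.005 and 0.05 m and angle between gauge's own z axis and vertical below 0.06 rad).
At the end, for the whole second after the job is handed in: The gauge lies flat (within 0.04 rad) and at rest under the roller, the middle of its nose within 4 mm of the stop bar and 10 mm of the unit's centre line, square to it within 0.05 rad; jar, screwdriver and spare roller within 20 mm of where they were (x of gauge_nose in the frame of feed_unit between 0.056 and 0.064 m and y of gauge_nose in the frame of feed_unit between -0.01 and 0.01 m and angle between the x axis of gauge and the x axis of feed_unit, either way round below 0.05 rad and angle between gauge's own z axis and vertical below 0.04 rad and height (world z) of gauge below 0.004 m and linear speed of gauge below 0.01 m/s and distance of each of jar, driver, spare from where it was at the start of the episode below 0.02 m); the robot touches nothing.
It fails at once if the gauge is lifted off the table (height (world z) of gauge above 0.008 m).
It fails at once if the gauge is rammed against the feed unit instead of pushed gently (contact force between gauge and feed_unit above 40 N).
It fails at once if the gauge is tipped (angle between gauge's own z axis and vertical above 0.1 rad).
It fails at once if the jar, the screwdriver or the spare roller is disturbed (distance of any of jar, driver, spare from where it was at the start of the episode above 0.02 m).
It also fails if it takes over 64 s, if anything falls off the work surface, if the arm or the gripper's body presses on something with over 40 N, if the wrist force passes 120 N, or if a joint passes its speed limit or range.

### The arm

A 6-joint arm with a two-finger parallel gripper is mounted at the origin on the work surface. World frame = base frame: x ahead of the robot, y to its left, z up, the work surface at z = 0. Lengths are in m, angles in rad, forces in N, time in s.
With the tool pointing down it reaches from about 0.35 to 0.85 m from the base axis. Payload 8.1 kg.
Tool frame: the origin (TCP) lies at the very end of the fingers, on their centre line; the grasp point (between the pads) lies 19 mm behind it (robot.pinch_z is the distance from the TCP to the grasp point, in m); x points along the fingers, z is the direction in which the jaws open and shut, and the axes are right-handed (so a half turn about x gives the same grasp; the last joint's range is limited). The gripper opens to 93 mm and grips with 3 to 60 N. Pads are 15 mm wide; open, the fingers measure 128 mm over their backs; the gripper's body (75 mm by 188 mm) begins 65 mm behind the grasp point.
Start: joints at [-1.238, 0.13, 1.488, -0, 1.523, -0.085], TCP at [0.243, -0.548, 0.219] pointing down, gripper open.
Joint ranges: [-2.96, 2.96], [-0.89, 2.26], [0.02, 2.5], [-1.34, 4.48], [0, 2.73], [-2.66, 2.66]. Speed limits (rad/s): [2.39, 2.39, 2.79, 3.14, 3.14, 3.14].

### API

Orientations are given as a rotation vector (axis times angle).
In Python, from plant import robot, optics, ticket gives the robot as it stands.
- The arm moves only by the tool jog_arm, never from a script. Its argument "targets" is a list of rows, each a list of 7 numbers: the shift along the tool's x, y, z in cm, then the turn, a rotation vector about the tool's x, y, z in degrees, then the closure, from 0 (fully open) to 1 (shut). In form: [[dx, dy, dz, ax, ay, az, grip], ...]. A call has 1 to 5 rows; each row is the pose to reach, as a shift and turn from the pose measured when the call began, along the tool's axes at that moment; what a row does not reach only later rows make up. A row lasts 1/8 s, in which the tool goes at most 62.5 mm and 10.7 degrees, less where a joint would pass 70% of its speed; a pose out of reach is approached as far as the arm can. A call with a gripper value outside its range is refused whole. The fingers move at their own pace and stop on an object; "squeeze" is the grip in N (left out, the last holds). Time passes only in rows, so rows that repeat a pose let the fingers close. It gives the time, the measured TCP pose, the force and the opening at its end, in the units of the state.
- robot.read_state(): the state, without advancing time (a new reading comes with each control period).
- optics.read_camera(name): name is "side" or "top"; returns a dict with "frame" (480x640x3 uint8, red, green, blue), "vertical_fov" (degrees; the focal length in pixels is half the picture's height over the tangent of half this angle, whatever the lens; pixels are square), "cx", "cy" (the principal point, pixels), "R" (3x3) and "t" (3): a world point X has camera coordinates R X + t. Camera axes: x right, y down, z forward; pixel columns grow to the right and rows downward; lengths in m; the calibration is good to about 2 mm. A picture is of the moment at which its call begins. There is no depth.
- ticket.close_job(): hands the job in, once; it reports no verdict.
The state is a dict: "t": time; "q": joint angles; "dq": joint speeds; "joint_torque": joint torques, N m; "tool_pos": TCP position; "orientation": TCP orientation; "force": force on the tool from outside, world axes, zero at the start; "wrist_torque": the same for the moment, N m; "opening": finger opening in m.
Only numpy, scipy, OpenCV 4.12 (cv2) and the standard library are available. Lean on these libraries where they do the work, as an engineer would, in place of code of your own. Each camera call takes 0.05 s, during which the arm holds its last target.

## Working session

There is one attempt and no reset: what is moved stays moved. The work goes in short steps, Python scripts to look and compute and a tool call to move; the robot and the scene stay as the last step left them, time stands still between calls to the robot, and variables do not carry over. Pictures are saved under pics/ and viewed, and the job is handed in when it is done.

Besides the shell and the picture viewer there is one more tool, called after ">>>" by a JSON object that holds its "api" and its "payload", one argument or row to a line. jog_arm: Moves the arm, as the interface text tells. Its arguments: {"type":"object","properties":{"targets":{"type":"array"},"squeeze":{"type":"number"}},"required":["targets"]}

```bash
mkdir -p pics; ls
python3 - <<'E'
from plant import robot, optics
import cv2,pickle,numpy as np
s=robot.read_state();print(s)
for n in("top","side"):
    c=optics.read_camera(n);pickle.dump(c,open(n+"0.pkl","wb"))
    cv2.imwrite(f"pics/{n}0.png",c["frame"][:,:,::-1]);print({k:v for k,v in c.items() if k!="frame"})
E
```

```text
pics
{'t': 0.0, 'q': array([-1.23841042e+00,  1.31189225e-01,  1.48927144e+00,  2.20789970e-06,
        1.52297767e+00, -8.53849747e-02]), 'dq': array([-0.00085455, -0.00162026, -0.00040626, -0.00016623, -0.00106815,
       -0.00022568]), 'joint_torque': array([ 8.05003356e-05, -5.59839606e+01, -4.91750693e+01,  7.71704852e-02,
        3.57967685e-02, -1.49921252e-04]), 'tool_pos': array([ 0.24327939, -0.54784993,  0.21757498]), 'orientation': array([ 0.89732521,  1.3798441 , -0.89545692]), 'force': array([-0.45957595, -0.14598562,  0.34444698]), 'wrist_torque': array([-0.01445213, -0.01411388, -0.03122645]), 'opening': 0.09312251574092895}
{'vertical_fov': 56.5166866992158, 'cx': 318.21644607764625, 'cy': 242.09970582294358, 'R': array([[ 0.05068704, -0.99871259, -0.00199536],
       [-0.97495828, -0.04904807, -0.21691159],
       [ 0.21653447,  0.01294   , -0.97618921]]), 't': array([0.02307731, 0.54481687, 0.98521339])}
{'vertical_fov': 56.68721751435291, 'cx': 316.8354155999869, 'cy': 238.37166779247733, 'R': array([[-0.76246351, -0.64666338,  0.02181446],
       [-0.39863459,  0.44292909, -0.80305933],
       [ 0.5096468 , -0.62099944, -0.59549966]]), 't': array([0.44069944, 0.23644762, 0.7776871 ])}
```

View pics/top0.png

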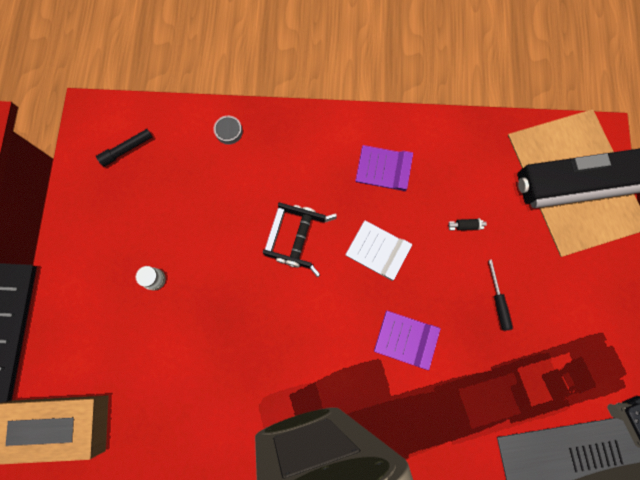

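View pics/side0.png

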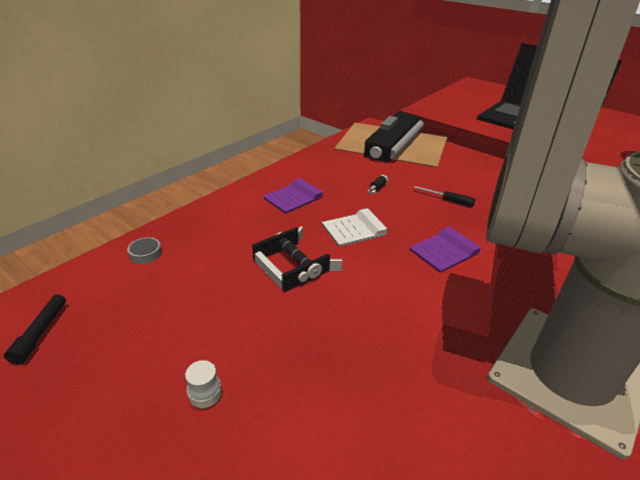

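The top view shows the feed unit near (300,237) px with its stop at the left. The aluminium gauge is at (379,250) with its heel to the right. The spare is at (467,225), the driver at (500,295) and the jar at (150,278). I'll zoom in to measure.

```bash
cat > h.py <<'E'
import numpy as np,cv2,pickle
def ray(c,u,v,z=0.):
    f=240/np.tan(np.radians(c["vertical_fov"])/2)
    d=c["R"].T@np.array([(u-c["cx"])/f,(v-c["cy"])/f,1]);o=-c["R"].T@c["t"]
    return o+d*(z-o[2])/d[2]
def proj(c,X):
    f=240/np.tan(np.radians(c["vertical_fov"])/2)
    p=np.atleast_2d(X)@c["R"].T+c["t"];return p[:,:2]/p[:,2:]*f+[c["cx"],c["cy"]]
def crop(c,u0,v0,w,h,s,name,pts=()):
    im=cv2.resize(c["frame"][v0:v0+h,u0:u0+w,::-1].copy(),None,fx=s,fy=s,interpolation=cv2.INTER_CUBIC)
    for p in pts: cv2.circle(im,tuple(int(round((a+.5-b)*s)) for a,b in zip(p,(u0,v0))),3,(0,255,0),1)
    for k in range(0,w,10): cv2.putText(im,str(u0+k) if k%20==0 else "",(k*s,10),0,.35,(255,255,0),1);cv2.line(im,(k*s,12),(k*s,17),(255,255,0),1)
    for k in range(0,h,10): cv2.putText(im,str(v0+k) if k%20==0 else "",(0,k*s+4),0,.35,(255,255,0),1)
    cv2.imwrite(name,im)
E
python3 - <<'E'
from h import *
c=pickle.load(open("top0.pkl","rb"));crop(c,255,190,165,100,4,"pics/tc.png")
c=pickle.load(open("side0.pkl","rb"));crop(c,240,200,160,100,5,"pics/sc.png")
E
```

```text
(no output)
```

View pics/tc.png

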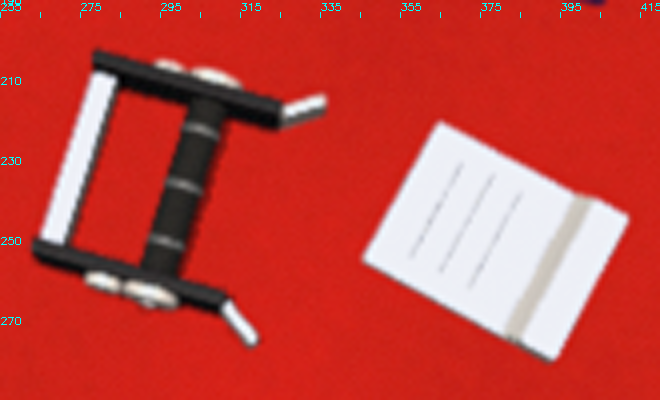

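View pics/sc.png

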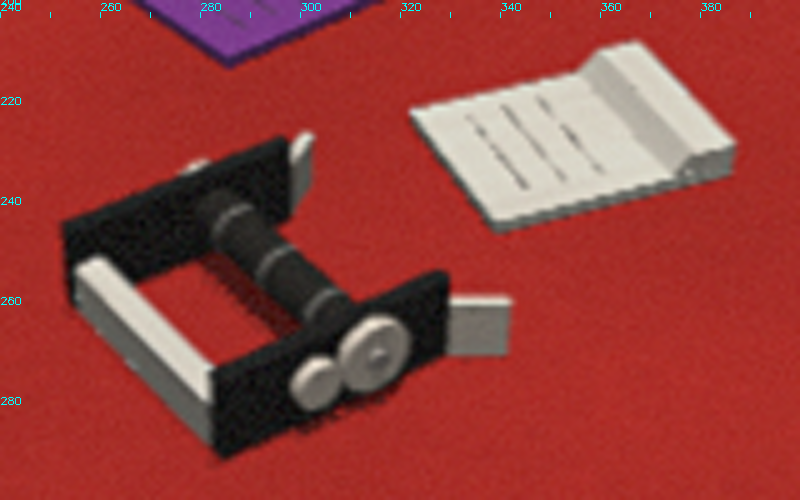

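```bash
cat > fit.py <<'E'
from h import *
from scipy.optimize import least_squares
T=pickle.load(open("top0.pkl","rb"));S=pickle.load(open("side0.pkl","rb"))
t=lambda x,y:(x/4+255-.4,y/4+190-.4); s=lambda x,y:(x/5+240-.4,y/5+200-.4)
def W(p,X):
    X=np.atleast_2d(X);c,sn=np.cos(p[2]),np.sin(p[2])
    return np.c_[p[0]+c*X[:,0]-sn*X[:,1],p[1]+sn*X[:,0]+c*X[:,1],X[:,2]]
def fit(obs,p0):
    def r(p): return np.concatenate([(proj(C,W(p,X))[0]-uv) for C,uv,X in obs])
    o=least_squares(r,p0,loss="soft_l1");print(o.x,np.round(o.fun.reshape(-1,2),1).tolist());return o.x
G=[(T,t(439,121),(.065,-.05,.009)),(T,t(362,260),(.065,.05,.009)),(T,t(629,216),(-.065,-.05,.020)),(T,t(555,360),(-.065,.05,.020)),
 (S,s(410,110),(.065,-.05,.009)),(S,s(498,222),(.065,.05,.009)),(S,s(500,232),(.065,.05,0)),(S,s(640,41),(-.065,-.05,.02)),(S,s(735,145),(-.065,.05,.02)),(S,s(733,174),(-.065,.05,0))]
U=[(S,s(213,373),(.075,.0655,.046)),(S,s(222,459),(.075,.0655,0)),(S,s(448,273),(-.045,.0655,.046)),(S,s(62,222),(.075,-.0655,.046)),(S,s(291,136),(-.045,-.0555,.046)),(S,s(511,298),(-.069,.075,.03)),
 (T,t(118,77),(.06,-.0555,.026)),(T,t(68,250),(.06,.0555,.026)),(T,t(92,50),(.075,-.0655,.046)),(T,t(283,103),(-.045,-.0655,.046)),(T,t(226,297),(-.045,.0555,.046)),(T,t(33,237),(.075,.0555,.046)),(S,s(106,260),(.06,-.0555,.026)),(S,s(213,368),(.06,.0555,.026))]
if __name__=="__main__":
    g=fit(G,[.45,-.1,1.5]);u=fit(U,[.45,.05,1.5])
    c,sn=np.cos(u[2]),np.sin(u[2]);d=g[:2]-u[:2]
    print("gauge in unit",c*d[0]+sn*d[1],-sn*d[0]+c*d[1],g[2]-u[2])
    gm=[X for X in [(a,b,0) for a in(-.065,.065) for b in(-.05,.05)]]
    um=[(a,b,z) for a in(-.045,.075) for b in(-.0655,-.0555,.0555,.0655) for z in(0,.046)]+[(.06,b,z) for b in(-.0555,.0555) for z in(0,.026)]
    for C,n,a in((T,"t",(255,190,165,100,4)),(S,"s",(240,200,160,100,5))):
        crop(C,*a,f"pics/fit_{n}.png",np.r_[proj(C,W(g,[x[2] for x in G])),proj(C,W(u,um))])
    for nm,uv,z in(("spare",(467,225),.02),("driver",(500,295),.01),("jar",(150,278),.05)): print(nm,ray(T,*uv,z))
E
python3 fit.py
```

```text
[ 0.54138404 -0.09708039  1.11813056] [[0.0, 0.7], [0.3, 0.6], [0.5, 0.7], [0.4, 0.5], [-0.3, -0.1], [-0.5, -0.3], [-1.1, 0.7], [-0.7, -0.3], [0.1, -0.6], [-0.4, 0.2]]
[0.56020498 0.09426104 1.33271911] [[0.8, 1.5], [-0.5, 0.9], [0.9, 0.5], [-1.0, -0.7], [0.7, 1.0], [-0.6, -0.5], [-0.2, 0.6], [-1.6, -0.2], [1.0, -0.5], [0.8, -0.2], [0.5, -1.1], [0.2, -0.3], [-1.1, -1.2], [4.5, 4.4]]
gauge in unit -0.19038293535964823 -0.02683485256782411 -0.21458854665364302
spare [ 0.61299322 -0.31096536  0.02      ]
driver [ 0.44649543 -0.38925353  0.01      ]
jar [0.44016908 0.4366676  0.05      ]
```

View pics/fit_t.png

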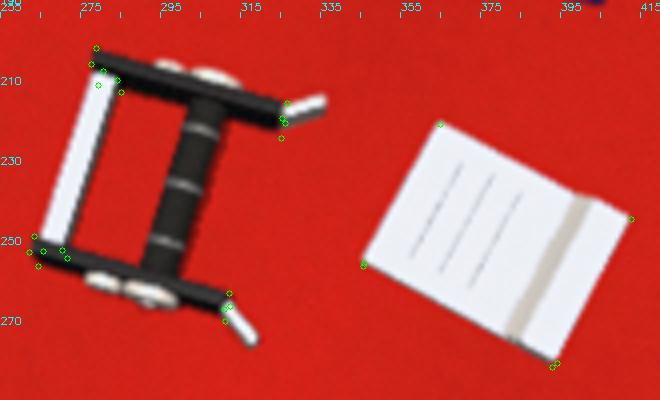

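View pics/fit_s.png

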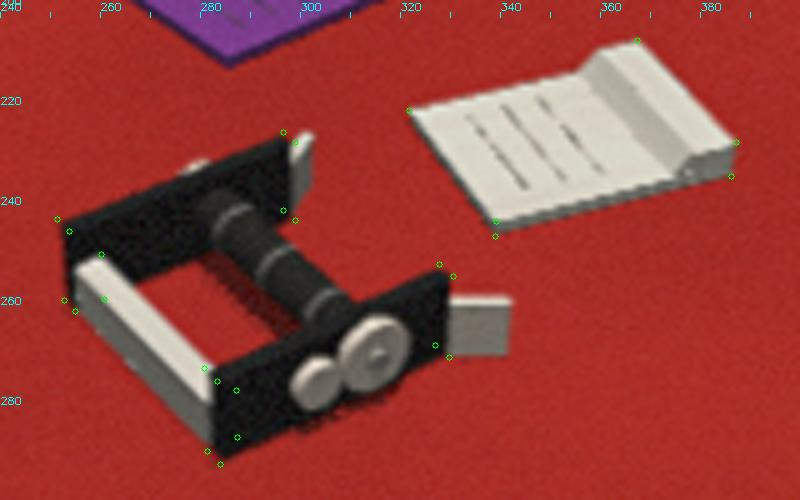

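```bash
sed -i 's/(S,s(213,373),(.075,.0655,.046))/(S,s(213,371),(.075,.0555,.046))/; s/,(S,s(213,368),(.06,.0555,.026))\]/]/; s/(S,s(106,260),(.06,-.0555,.026))/(S,s(108,262),(.06,-.0555,.026))/' fit.py; python3 fit.py
```

```text
[ 0.54138404 -0.09708039  1.11813056] [[0.0, 0.7], [0.3, 0.6], [0.5, 0.7], [0.4, 0.5], [-0.3, -0.1], [-0.5, -0.3], [-1.1, 0.7], [-0.7, -0.3], [0.1, -0.6], [-0.4, 0.2]]
[0.55935072 0.09422306 1.3419721 ] [[-1.2, -0.5], [0.2, 1.2], [1.3, 0.4], [-0.8, -0.3], [0.7, 1.2], [-0.2, -0.6], [-0.5, 1.1], [-1.5, 0.5], [0.6, 0.0], [0.6, -0.1], [0.8, -0.9], [0.3, 0.3], [-1.3, -1.3]]
gauge in unit -0.19039231718936067 -0.02589549622787732 -0.22384153735936163
spare [ 0.61299322 -0.31096536  0.02      ]
driver [ 0.44649543 -0.38925353  0.01      ]
jar [0.44016908 0.4366676  0.05      ]
```

View pics/fit_t.png

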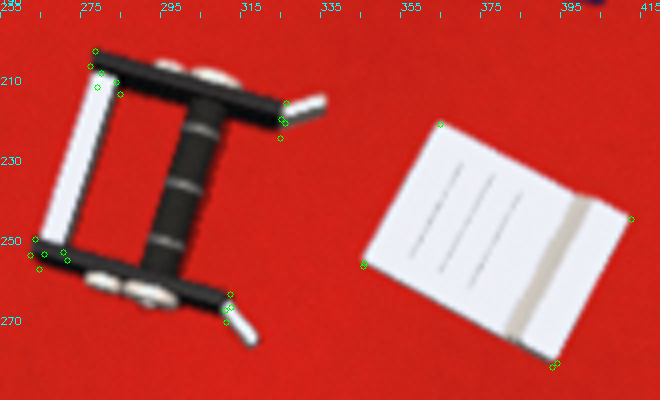

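View pics/fit_s.png

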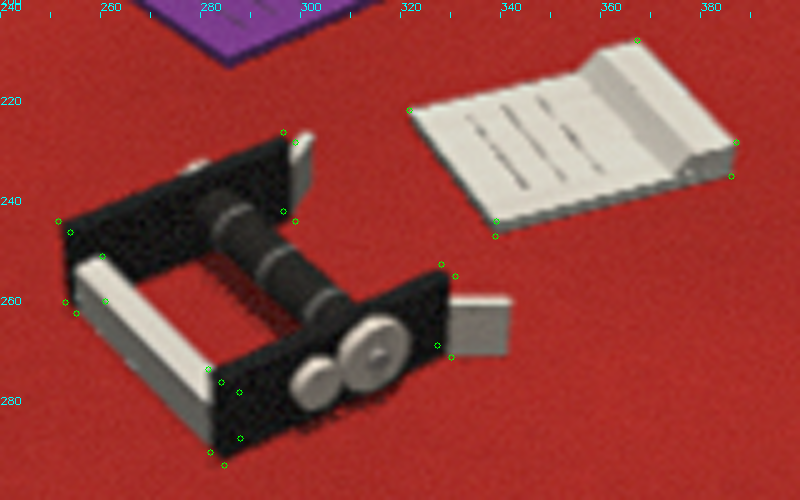

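```bash
cat > go.py <<'E'
import numpy as np,sys
from scipy.spatial.transform import Rotation as Ro
from plant import robot
U=np.array([.5594,.0942,1.342])
def goto(frame,x,y,z,rel=0.):
    """TCP at (x,y) in planar frame, height z; jaw axis along frame angle+rel."""
    s=robot.read_state();p=s["tool_pos"];R=Ro.from_rotvec(s["orientation"])
    a=frame[2];P=np.array([frame[0]+np.cos(a)*x-np.sin(a)*y,frame[1]+np.sin(a)*x+np.cos(a)*y,z])
    best=None
    for k in(0,np.pi):
        th=a+rel+k;zt=np.array([np.cos(th),np.sin(th),0]);xt=np.array([0,0,-1.]);yt=np.cross(zt,xt)
        Rt=Ro.from_matrix(np.c_[xt,yt,zt]);rv=(R.inv()*Rt).as_rotvec()
        if best is None or np.linalg.norm(rv)<np.linalg.norm(best):best=rv
    print("t",round(s["t"],2),"tcp",p.round(4),"F",s["force"].round(1),"open",round(s["opening"],4),"q6",s["q"][5].round(2))
    print("shift cm",(R.inv().apply(P-p)*100).round(2),"turn deg",np.degrees(best).round(1))
    M=R.as_matrix();inU=M.T@np.array([np.cos(U[2]),np.sin(U[2]),0]);print("unit x in tool",inU.round(3),"unit y in tool",(M.T@np.array([-np.sin(U[2]),np.cos(U[2]),0])).round(3))
E
python3 - <<'E'
from go import *
goto([.5414,-.0971,1.118],0,-.075,.10)
E
```

```text
t 0.1 tcp [ 0.2433 -0.5479  0.2177] F [-0.2  0.7 -0.3] open 0.0928 q6 -0.09
shift cm [ 11.81  50.37 -23.35] turn deg [49.9 -0.1  0. ]
unit x in tool [ 0.001  0.602 -0.798] unit y in tool [ 0.001 -0.798 -0.602]
```

>>> {"api": "jog_arm", "payload": {
  "targets": [
    [0, 5, -2.3, 10, 0, 0, 0.355],
    [1, 10, -4.6, 20, 0, 0, 0.355],
    [2, 15, -7, 30, 0, 0, 0.355],
    [3, 20, -9.3, 40, 0, 0, 0.355],
    [4, 25, -11.6, 49.9, 0, 0, 0.355]
  ],
  "squeeze": 15
}}

```text
t: 0.72
tool_pos: [0.4254, -0.3387, 0.1773]
orientation: [1.54, 0.958, -1.539]
force: [0.0, -0.0, -1.5]
opening: 0.0602
```

Run:
```python
from go import *
goto([.5414,-.0971,1.118],0,-.075,.10)
```

```text
t 0.72 tcp [ 0.4254 -0.3387  0.1773] F [ 0.  -0.  -1.5] open 0.0602 q6 1.26
shift cm [  7.75   7.2  -26.83] turn deg [-0.4 -0.1  0.1]
unit x in tool [ 0.002 -0.228 -0.974] unit y in tool [ 0.001 -0.974  0.228]
```

>>> {"api": "jog_arm", "payload": {
  "targets": [
    [1.5, 1.4, -5.4, 0, 0, 0, 0.355],
    [3, 2.9, -10.8, 0, 0, 0, 0.355],
    [4.5, 4.3, -16.1, 0, 0, 0, 0.355],
    [6, 5.8, -21.5, 0, 0, 0, 0.355],
    [7.7, 7.2, -26.8, -0.4, 0, 0, 0.355]
  ]
}}

```text
t: 1.35
tool_pos: [0.6096, -0.1286, 0.0998]
orientation: [1.534, 0.963, -1.534]
force: [-0.8, -0.1, 0.0]
opening: 0.0602
```

Run:
```python
from go import *
goto([.5414,-.0971,1.118],0,-.075,.006)
```

```text
t 1.35 tcp [ 0.6096 -0.1286  0.0998] F [-0.8 -0.1  0. ] open 0.0602 q6 1.73
shift cm [9.38 0.   0.16] turn deg [ 0.1 -0.1  0.1]
unit x in tool [ 0.002 -0.221 -0.975] unit y in tool [ 0.001 -0.975  0.221]
```

>>> {"api": "jog_arm", "payload": {
  "targets": [
    [3, 0, 0, 0, 0, 0, 0.355],
    [6, 0, 0, 0, 0, 0, 0.355],
    [8, 0, 0.1, 0, 0, 0, 0.355],
    [9.2, 0, 0.1, 0, 0, 0, 0.355],
    [9.3, 0, 0.1, 0, 0, 0, 0.355]
  ]
}}

```text
t: 1.98
tool_pos: [0.6085, -0.1295, 0.0062]
orientation: [1.534, 0.963, -1.535]
force: [0.9, -0.3, 0.1]
opening: 0.0599
```

Run:
```python
from go import *
from h import *
from plant import optics
goto([.5414,-.0971,1.118],0,-.0575,.006)
g0=[.5414,-.0971]; c,s=np.cos(U[2]),np.sin(U[2])
# goal: gauge at unit (-.20, 0, 0); TCP at y=-.0575
goto(U,-.190,-.0575,.006)
for n in("top","side"):
    C=optics.read_camera(n);pickle.dump(C,open(n+"1.pkl","wb"))
crop(pickle.load(open("top1.pkl","rb")),255,190,165,100,4,"pics/t1.png")
crop(pickle.load(open("side1.pkl","rb")),240,180,160,110,5,"pics/s1.png")
```

```text
t 1.98 tcp [ 0.6085 -0.1295  0.0062] F [ 0.9 -0.3  0.1] open 0.0599 q6 1.73
shift cm [ 0.02 -1.71  0.02] turn deg [ 0.  -0.1  0.2]
unit x in tool [ 0.002 -0.222 -0.975] unit y in tool [ 0.003 -0.975  0.222]
t 1.98 tcp [ 0.6085 -0.1295  0.0062] F [ 0.9 -0.3  0.1] open 0.0599 q6 1.73
shift cm [ 0.03 -4.38 -0.72] turn deg [-12.8  -0.1   0.2]
unit x in tool [ 0.002 -0.222 -0.975] unit y in tool [ 0.003 -0.975  0.222]
```

View pics/t1.png

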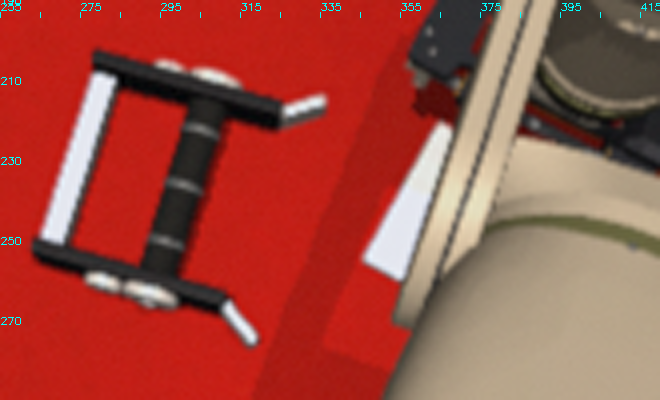

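View pics/s1.png

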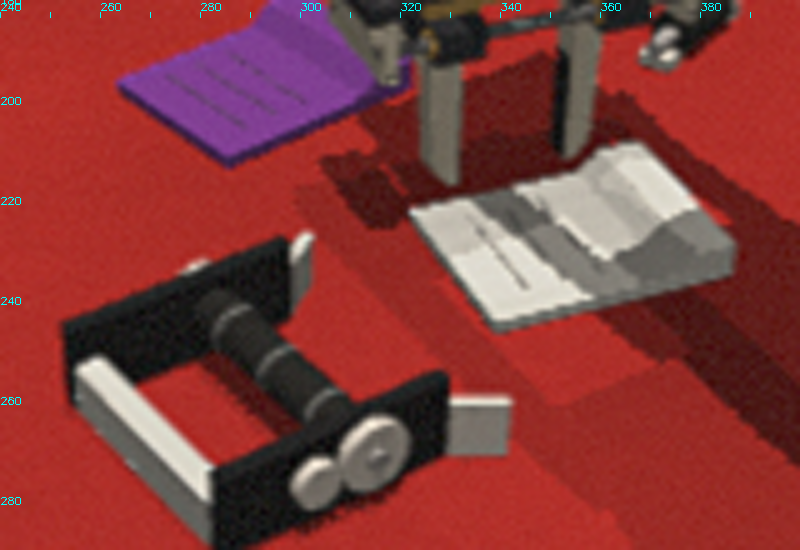

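>>> {"api": "jog_arm", "payload": {
  "targets": [
    [0, -1.0, 0, 0, 0, 0, 0.355],
    [0, -1.7, 0, 0, 0, 0, 0.355],
    [0, -2.0, 0, -1.4, 0, 0, 0.355],
    [0, -2.4, 0, -3.3, 0, 0, 0.355],
    [0, -2.8, 0.1, -5.2, 0, 0, 0.355]
  ]
}}

```text
t: 2.7
tool_pos: [0.5858, -0.1187, 0.0092]
orientation: [1.471, 1.015, -1.465]
force: [6.3, -1.1, 4.0]
opening: 0.06
```

Run:
```python
from go import *
goto(U,-.200,-.0575,.006)
```

```text
t 2.7 tcp [ 0.5858 -0.1187  0.0092] F [ 6.3 -1.1  4. ] open 0.06 q6 1.64
shift cm [ 0.31 -1.65  0.08] turn deg [-7.5 -0.1 -0.2]
unit x in tool [ 0.002 -0.13  -0.992] unit y in tool [-0.004 -0.992  0.13 ]
```

Run:
```python
from go import *
from h import *
from plant import optics
C=optics.read_camera("side");pickle.dump(C,open("side2.pkl","wb"))
crop(C,300,170,100,80,7,"pics/s2.png")
s=robot.read_state();print(s["tool_pos"],s["force"])
```

```text
[ 0.5854331  -0.11864626  0.00918106] [ 3.83167136 -0.44247338  4.82493662]
```

View pics/s2.png

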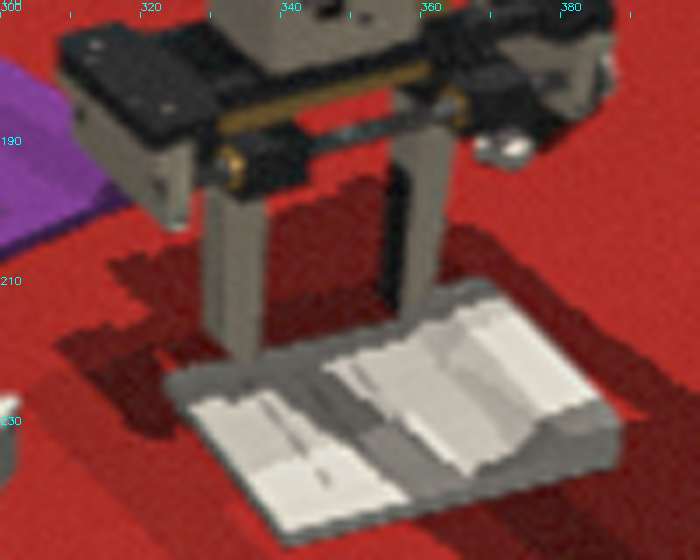

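The fingertips rode up slightly onto the plate edge (TCP z is 9.2 mm and there is an upward force of about 5 N). I'll back off and re-approach lower.

>>> {"api": "jog_arm", "payload": {
  "targets": [
    [-0.2, 0, 0, 0, 0, 0, 0.355],
    [-0.3, 1.0, 0, 2, 0, 0, 0.355],
    [-0.3, 1.8, 0, 3.5, 0, 0, 0.355],
    [0, 2.0, 0, 3.5, 0, 0, 0.355],
    [0.5, 2.0, 0, 3.5, 0, 0, 0.355]
  ]
}}

```text
t: 3.38
tool_pos: [0.6041, -0.1257, 0.0037]
orientation: [1.513, 0.98, -1.507]
force: [0.2, -0.8, -0.0]
opening: 0.0602
```

Run:
```python
from go import *
from h import *
from plant import optics
goto([.5414,-.0971,1.118],0,-.0575,.002)
C=optics.read_camera("side");pickle.dump(C,open("side3.pkl","wb"))
crop(C,300,170,100,80,7,"pics/s3.png")
```

```text
t 3.38 tcp [ 0.6041 -0.1257  0.0037] F [ 0.2 -0.8 -0. ] open 0.0602 q6 1.7
shift cm [ 0.16 -1.15  0.13] turn deg [ 2.  -0.1 -0.2]
unit x in tool [ 0.002 -0.188 -0.982] unit y in tool [-0.003 -0.982  0.188]
```

View pics/s3.png

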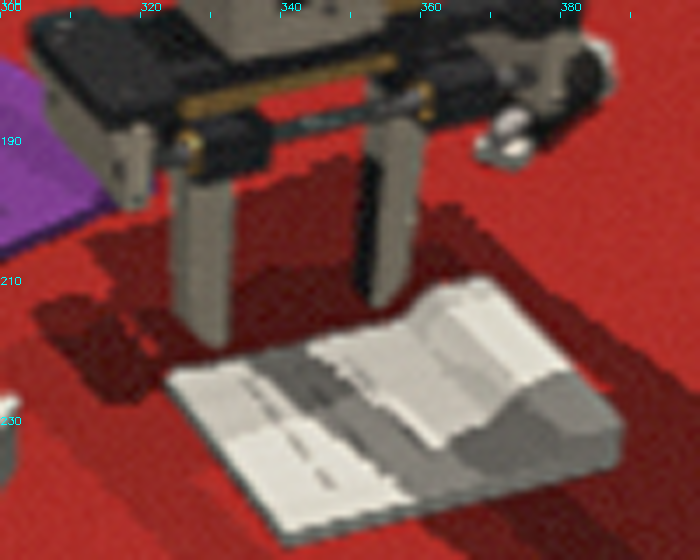

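```bash
cat > fit2.py <<'E'
from fit import *
def gfit(C,picks,u0,v0,s):
    K=dict(nf=(.065,-.05,.009),nn=(.065,.05,.009),nb=(.065,.05,0),hf=(-.065,-.05,.02),hn=(-.065,.05,.02),hb=(-.065,.05,0),hfb=(-.065,-.05,0))
    g=fit([(C,(x/s+u0-.4,y/s+v0-.4),K[k]) for k,(x,y) in picks.items()],[.54,-.09,1.2])
    U=[.5594,.0942,1.342];c,sn=np.cos(U[2]),np.sin(U[2]);d=g[:2]-U[:2]
    print("in unit mm",(np.array([c*d[0]+sn*d[1],-sn*d[0]+c*d[1]])*1e3).round(1),"yaw",round(g[2]-U[2],3));return g
E
python3 - <<'E'
from fit2 import *
g=gfit(pickle.load(open("side3.pkl","rb")),dict(nf=(167,373),nn=(283,528),nb=(285,545),hf=(487,277),hn=(624,424),hb=(615,465)),300,170,7)
from go import *
goto(g,0,-.0575,.0025)
goto(U,-.2,-.0575,.0025)
E
```

```text
[ 0.53419713 -0.09550576  1.1017914 ] [[-0.2, -0.4], [0.1, 0.0], [-0.4, 0.6], [0.1, -0.3], [0.0, -0.5], [0.4, 0.3]]
in unit mm [-190.5  -18.5] yaw -0.24
t 3.42 tcp [ 0.6033 -0.1254  0.0027] F [-1.3  0.3 -0.4] open 0.0598 q6 1.7
shift cm [ 0.02 -1.79  0.37] turn deg [ 2.9 -0.1 -0.1]
unit x in tool [ 0.002 -0.188 -0.982] unit y in tool [-0.002 -0.982  0.188]
t 3.42 tcp [ 0.6033 -0.1254  0.0027] F [-1.3  0.3 -0.4] open 0.0598 q6 1.7
shift cm [ 0.01 -3.52  0.28] turn deg [-10.9  -0.1  -0.1]
unit x in tool [ 0.002 -0.188 -0.982] unit y in tool [-0.002 -0.982  0.188]
```

>>> {"api": "jog_arm", "payload": {
  "targets": [
    [0, -0.6, 0.1, 0, 0, 0, 0.355],
    [0, -1.2, 0.2, 0, 0, 0, 0.355],
    [0, -1.5, 0.2, 0, 0, 0, 0.355],
    [0, -1.7, 0.2, -0.5, 0, 0, 0.355],
    [0, -1.9, 0.2, -1.0, 0, 0, 0.355]
  ]
}}

```text
t: 4.05
tool_pos: [0.5856, -0.1195, 0.0031]
orientation: [1.5, 0.992, -1.494]
force: [2.7, 0.6, -0.4]
opening: 0.0599
```

Run:
```python
from go import *
goto(U,-.200,-.0575,.0025)
```

```text
t 4.05 tcp [ 0.5856 -0.1195  0.0031] F [ 2.7  0.6 -0.4] open 0.0599 q6 1.68
shift cm [ 0.06 -1.66  0.07] turn deg [-9.8 -0.1 -0.2]
unit x in tool [ 0.002 -0.171 -0.985] unit y in tool [-0.003 -0.985  0.171]
```

>>> {"api": "jog_arm", "payload": {
  "targets": [
    [0, -0.3, 0, -1.5, 0, 0, 0.355],
    [0, -0.6, 0, -3.2, 0, 0, 0.355],
    [0, -0.9, 0.1, -4.9, 0, 0, 0.355],
    [0, -1.2, 0.1, -6.7, 0, 0, 0.355],
    [0, -1.4, 0.1, -8.4, 0, 0, 0.355]
  ]
}}

```text
t: 4.68
tool_pos: [0.5724, -0.115, 0.0033]
orientation: [1.395, 1.078, -1.389]
force: [2.2, -0.1, -0.1]
opening: 0.06
```

Run:
```python
from go import *
from h import *
from plant import optics
goto(U,-.200,-.0575,.0025)
C=optics.read_camera("side");pickle.dump(C,open("side4.pkl","wb"))
crop(C,300,170,100,80,7,"pics/s4.png")
```

```text
t 4.67 tcp [ 0.5724 -0.115   0.0033] F [ 2.2 -0.1 -0.1] open 0.06 q6 1.53
shift cm [ 0.08 -0.26 -0.07] turn deg [-1.3 -0.1 -0.2]
unit x in tool [ 0.002 -0.023 -1.   ] unit y in tool [-0.003 -1.     0.023]
```

View pics/s4.png

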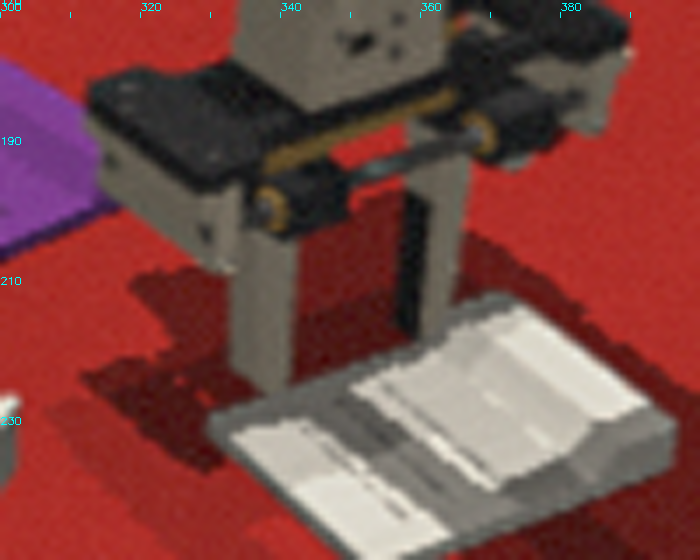

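Run:
```python
from fit2 import *
C=pickle.load(open("side4.pkl","rb"))
crop(C,240,200,160,100,5,"pics/s4b.png")
```

```text
(no output)
```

View pics/s4b.png

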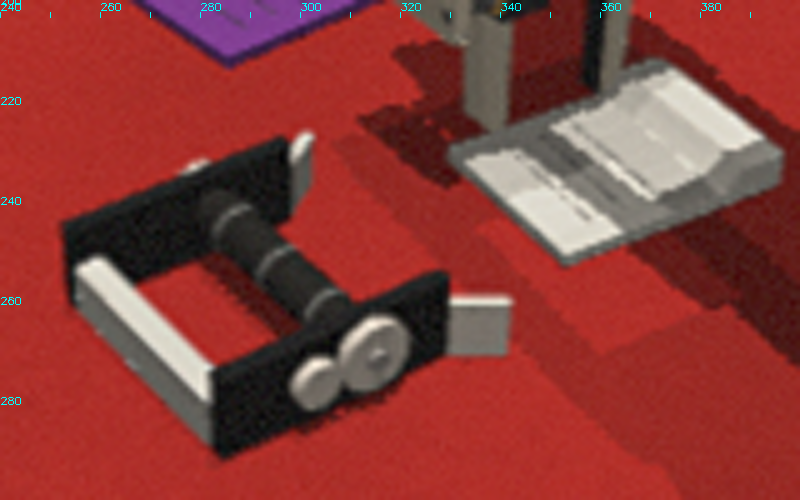

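Run:
```python
from fit2 import *
C=pickle.load(open("side4.pkl","rb"))
g=gfit(C,dict(nf=(449,152),nn=(565,254),nb=(567,264),hf=(656,59),hn=(783,152),hb=(780,182)),240,200,5)
print("side-only unit:"); fit([o for o in U if o[0] is S],[.56,.09,1.34])
print("side-only gauge0:"); fit([o for o in G if o[0] is S],[.56,.09,1.34])
print("top-only unit:"); fit([o for o in U if o[0] is T],[.56,.09,1.34])
```

```text
[ 0.51276814 -0.09542068  1.27463019] [[-0.4, -1.0], [0.5, 0.1], [-0.2, 1.1], [0.1, -0.8], [0.2, -0.2], [-0.2, 0.5]]
in unit mm [-195.3    2.4] yaw -0.067
side-only unit:
[0.55914922 0.09386149 1.34891226] [[-0.7, -0.5], [0.7, 1.2], [1.6, 0.2], [-0.7, -0.1], [0.6, 1.1], [-0.0, -0.8], [-1.2, -1.1]]
side-only gauge0:
[ 0.54028616 -0.09768292  1.11758146] [[0.2, -0.1], [-0.0, -0.2], [-0.6, 0.8], [-0.2, -0.3], [0.6, -0.5], [0.1, 0.3]]
top-only unit:
[0.55951266 0.0947982  1.33471112] [[-0.5, 0.9], [-1.8, 0.2], [0.7, -0.2], [0.5, 0.0], [0.4, -0.9], [-0.0, 0.0]]
```

>>> {"api": "jog_arm", "payload": {
  "targets": [
    [0, 0.8, 0, 0, 0, 0, 0.355],
    [0, 2.0, 0, 0, 0, 0, 0.355],
    [-4, 2.5, 1, 0, 0, 0, 0.355],
    [-8, 2.5, 4, -10, 0, 0, 0.355],
    [-9, 2.0, 8, -20, 0, 0, 0.355]
  ]
}}

```text
t: 5.35
tool_pos: [0.5742, -0.1988, 0.0968]
orientation: [1.134, 1.25, -1.126]
force: [1.1, -0.2, 0.7]
opening: 0.0599
```

Run:
```python
from go import *
goto(U,-.285,.002,.08,np.pi/2)
```

```text
t 5.35 tcp [ 0.5742 -0.1988  0.0968] F [ 1.1 -0.2  0.7] open 0.0599 q6 1.04
shift cm [ 1.61 -7.93 -2.44] turn deg [-70.8   0.4  -0.3]
unit x in tool [ 0.001  0.329 -0.944] unit y in tool [-0.008 -0.944 -0.329]
```

>>> {"api": "jog_arm", "payload": {
  "targets": [
    [0, -2, -0.6, -10, 0, 0, 0.355],
    [0, -4, -1.2, -20, 0, 0, 0.355],
    [0, -6, -1.8, -30, 0, 0, 0.355],
    [0, -7.9, -2.4, -40, 0, 0, 0.355],
    [0, -7.9, -2.4, -50, 0, 0, 0.355]
  ]
}}

```text
t: 5.98
tool_pos: [0.4923, -0.1834, 0.0959]
orientation: [0.46, 1.514, -0.458]
force: [-0.1, 1.0, 0.2]
opening: 0.06
```

Run:
```python
from go import *
goto(U,-.285,.002,.08,np.pi/2)
```

```text
t 5.97 tcp [ 0.4923 -0.1834  0.0959] F [-0.1  1.   0.2] open 0.06 q6 0.13
shift cm [1.59 0.06 0.01] turn deg [-20.5   0.4  -0.1]
unit x in tool [ 0.001  0.937 -0.351] unit y in tool [-0.007 -0.351 -0.937]
```

>>> {"api": "jog_arm", "payload": {
  "targets": [
    [0, 0, 0, -10, 0, 0, 0.355],
    [0.5, 0, 0, -20.5, 0, 0, 0.355],
    [2.5, 0, 0, -20.5, 0, 0, 0.355],
    [4.5, 0, 0, -20.5, 0, 0, 0.355],
    [5.5, 0, 0, -20.5, 0, 0, 0.355]
  ]
}}

```text
t: 6.6
tool_pos: [0.4922, -0.1833, 0.0396]
orientation: [0.18, 1.558, -0.179]
force: [1.5, 0.7, -0.1]
opening: 0.06
```

Run:
```python
from go import *
from h import *
from plant import optics
for n in("top","side"):
    C=optics.read_camera(n);pickle.dump(C,open(n+"5.pkl","wb"))
    crop(C,*((255,190,165,100,4) if n=="top" else (240,170,170,120,4)),f"pics/{n}5.png")
goto(U,-.283,.002,.0035,np.pi/2)
```

```text
t 6.7 tcp [ 0.4919 -0.1831  0.0396] F [-0.5  0.6 -0.4] open 0.0596 q6 -0.23
shift cm [3.61 0.23 0.07] turn deg [-0.   0.3 -0.1]
unit x in tool [ 0.001  1.    -0.   ] unit y in tool [-0.004 -0.    -1.   ]
```

View pics/top5.png

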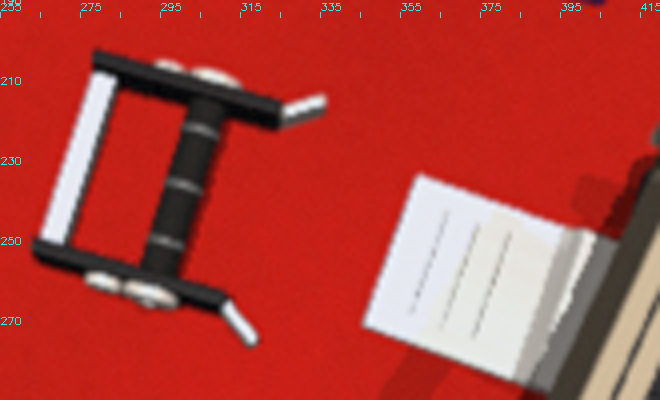

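View pics/side5.png

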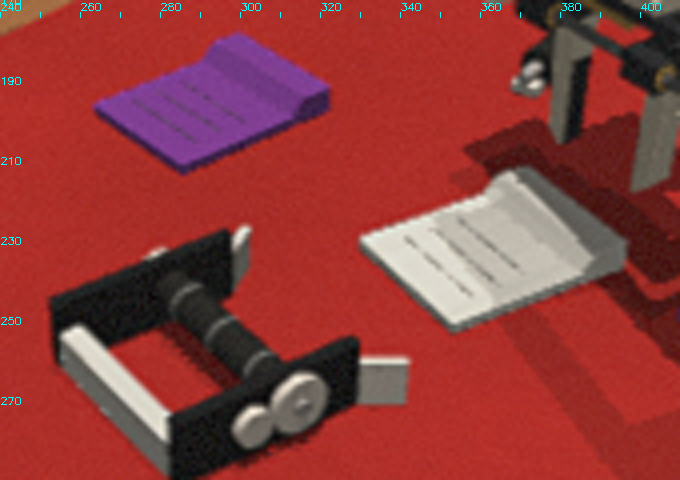

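Run:
```python
from fit2 import *
T=pickle.load(open("top5.pkl","rb"));S=pickle.load(open("side5.pkl","rb"))
b=lambda x,y:(x/4+240-.4,y/4+170-.4)
g=fit([(T,t(419,174),(.065,-.05,.009)),(T,t(362,326),(.065,.05,.009)),
(S,b(360,240),(.065,-.05,.009)),(S,b(455,323),(.065,.05,.009)),(S,b(455,331),(.065,.05,0)),(S,b(525,168),(-.065,-.05,.02)),(S,b(627,242),(-.065,.05,.02)),(S,b(625,266),(-.065,.05,0))],[.5,-.1,1.3])
U=np.array([.5594,.0942,1.342]);c,sn=np.cos(U[2]),np.sin(U[2]);d=g[:2]-U[:2]
print((np.array([c*d[0]+sn*d[1],-sn*d[0]+c*d[1]])*1e3).round(1),g[2]-U[2])
```

```text
[ 0.51286629 -0.096023    1.2697813 ] [[-0.1, 0.8], [0.7, 0.5], [-0.5, -0.8], [-0.3, -0.0], [-0.6, 1.0], [0.3, -1.1], [0.2, -0.3], [-0.3, 0.3]]
[-195.8    2.2] -0.07221870367223948
```

>>> {"api": "jog_arm", "payload": {
  "targets": [
    [1.5, 0, 0, 0, 0, 0, 0.355],
    [3.0, 0, 0, 0, 0, 0, 0.355],
    [3.5, 0, 0, 0, 0, 0, 0.355],
    [3.5, 0.4, 0, 0, 0, 0, 0.355],
    [3.5, 0.9, 0, 0, 0, 0, 0.355]
  ]
}}

```text
t: 7.32
tool_pos: [0.4945, -0.1742, 0.005]
orientation: [0.18, 1.558, -0.179]
force: [0.3, -0.4, -0.4]
opening: 0.0601
```

>>> {"api": "jog_arm", "payload": {
  "targets": [
    [0, 0.3, 0, 0, 0, 0, 0.355],
    [0, 0.7, 0, 0, 0, 0, 0.355],
    [0, 1.1, 0, 0, 0, 0, 0.355],
    [0, 1.5, 0, 0, 0, 0, 0.355],
    [0, 2.0, 0, 0, 0, 0, 0.355]
  ]
}}

```text
t: 7.95
tool_pos: [0.4995, -0.1551, 0.0056]
orientation: [0.18, 1.557, -0.18]
force: [-0.4, -5.1, 2.9]
opening: 0.0603
```

```bash
cat > look.py <<'E'
from go import *
from h import *
from plant import optics
import sys
k=sys.argv[1]
for n in("top","side"):
    C=optics.read_camera(n);pickle.dump(C,open(n+k+".pkl","wb"))
A=pickle.load(open(f"top{k}.pkl","rb"))["frame"][190:290,255:420,::-1];B=pickle.load(open(f"side{k}.pkl","rb"))["frame"][195:295,240:400,::-1]
f=lambda x:cv2.resize(np.ascontiguousarray(x),(800 if 0 else x.shape[1]*3,x.shape[0]*3),interpolation=cv2.INTER_CUBIC)
A,B=f(A),f(B);w=max(A.shape[1],B.shape[1])
cv2.imwrite(f"pics/l{k}.png",np.vstack([np.pad(x,((0,0),(0,w-x.shape[1]),(0,0))) for x in(A,B)]))
goto(U,-.1425,.002,.004,np.pi/2)
E
python3 look.py 6
```

```text
t 8.05 tcp [ 0.4995 -0.1545  0.0054] F [ 0.6 -2.2  0.8] open 0.0599 q6 -0.17
shift cm [ 1.500e-01  1.133e+01 -1.000e-02] turn deg [-0.   0.3 -0.1]
unit x in tool [ 0.001  1.    -0.   ] unit y in tool [-0.006 -0.    -1.   ]
```

View pics/l6.png

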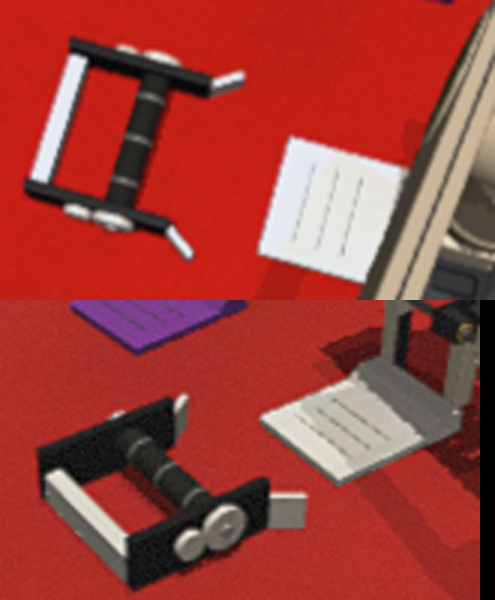

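```bash
cat > gf.py <<'E'
from fit2 import *
# picks in l-image: top (x,y)/3+(255,190); side (x,y-300)/3+(240,195)
def G2(k,tp,sp):
    T=pickle.load(open(f"top{k}.pkl","rb"));S=pickle.load(open(f"side{k}.pkl","rb"))
    K=dict(nf=(.065,-.05,.009),nn=(.065,.05,.009),nb=(.065,.05,0),hf=(-.065,-.05,.02),hn=(-.065,.05,.02),hb=(-.065,.05,0))
    for nm,ob in(("both",0),("top",1),("side",2)):
        o=[]
        if ob!=2:o+=[(T,(x/3+255-.4,y/3+190-.4),K[n]) for n,(x,y) in tp.items()]
        if ob!=1:o+=[(S,(x/3+240-.4,(y-300)/3+195-.4),K[n]) for n,(x,y) in sp.items()]
        if not o: continue
        print(nm);g=fit(o,[.53,0,1.34])
        U=np.array([.5594,.0942,1.342]);c,sn=np.cos(U[2]),np.sin(U[2]);d=g[:2]-U[:2]
        print("in unit mm",(np.array([c*d[0]+sn*d[1],-sn*d[0]+c*d[1]])*1e3).round(1),"yaw",round(g[2]-U[2],3))
E
python3 - <<'E'
from gf import *
G2(6,dict(nf=(290,137),nn=(258,253)),dict(nf=(262,418),nn=(337,476),nb=(337,483),hn=(459,408)))
E
```

```text
both
[ 0.5131134  -0.08200293  1.35321964] [[0.0, -0.2], [0.4, -0.0], [-1.6, -1.0], [0.3, 0.4], [0.0, 1.1], [0.5, 0.0]]
in unit mm [-182.1    5.1] yaw 0.011
top
[ 0.51228181 -0.08140319  1.34439193] [[0.0, -0.0], [-0.0, 0.0]]
in unit mm [-181.7    6.1] yaw 0.002
side
[ 0.51354647 -0.08304819  1.3498721 ] [[-1.5, -1.4], [0.3, 0.1], [0.0, 0.8], [0.6, -0.2]]
in unit mm [-183.     4.5] yaw 0.008
```

>>> {"api": "jog_arm", "payload": {
  "targets": [
    [0.05, 0.5, 0.06, 0, 0, 0, 0.355],
    [0.1, 1.0, 0.12, 0, 0, 0, 0.355],
    [0.1, 1.5, 0.18, 0, 0, 0, 0.355],
    [0.1, 2.0, 0.24, 0, 0, 0, 0.355],
    [0.1, 2.5, 0.3, 0, 0, 0, 0.355]
  ]
}}

```text
t: 8.68
tool_pos: [0.5079, -0.1313, 0.0048]
orientation: [0.179, 1.558, -0.18]
force: [-2.3, -5.6, 5.7]
opening: 0.0597
```

>>> {"api": "jog_arm", "payload": {
  "targets": [
    [0, 0.5, 0.06, 0, 0, 0, 0.355],
    [0, 1.0, 0.12, 0, 0, 0, 0.355],
    [0, 1.5, 0.18, 0, 0, 0, 0.355],
    [0, 2.0, 0.24, 0, 0, 0, 0.355],
    [0, 2.5, 0.3, 0, 0, 0, 0.355]
  ]
}}

```text
t: 9.3
tool_pos: [0.5162, -0.1078, 0.0047]
orientation: [0.179, 1.559, -0.18]
force: [-1.4, -4.3, 2.5]
opening: 0.0602
```

```bash
python3 look.py 7
```

```text
t 9.4 tcp [ 0.5164 -0.1072  0.0047] F [-0.9 -2.4  1.6] open 0.0601 q6 -0.07
shift cm [ 0.07  6.34 -0.58] turn deg [ 0.   0.3 -0. ]
unit x in tool [0. 1. 0.] unit y in tool [-0.005  0.    -1.   ]
```

View pics/l7.png

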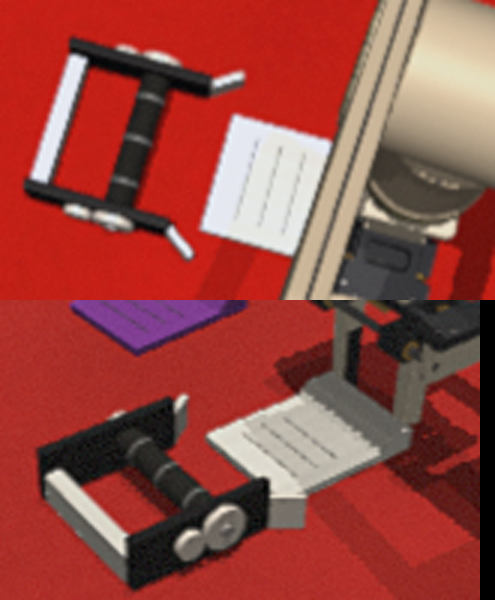

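Run:
```python
from gf import *
G2(7,dict(nf=(235,115),nn=(202,230)),dict(nf=(208,436),hn=(410,428),hb=(408,446)))
C=pickle.load(open("top7.pkl","rb"));crop(C,255,190,110,90,7,"pics/t7.png")
```

```text
both
[ 0.52863408 -0.03489323  1.3481529 ] [[-0.3, 0.1], [-0.2, 0.2], [-1.1, -1.1], [0.6, -0.5], [0.4, 0.2]]
in unit mm [-132.7    0.7] yaw 0.006
top
[ 0.52865104 -0.03541621  1.34358185] [[0.0, -0.0], [-0.0, 0.0]]
in unit mm [-133.2    0.5] yaw 0.002
side
[ 0.52725234 -0.03298705  1.37388447] [[-1.2, -0.0], [0.5, -0.4], [0.3, 0.3]]
in unit mm [-131.2    2.5] yaw 0.032
```

View pics/t7.png

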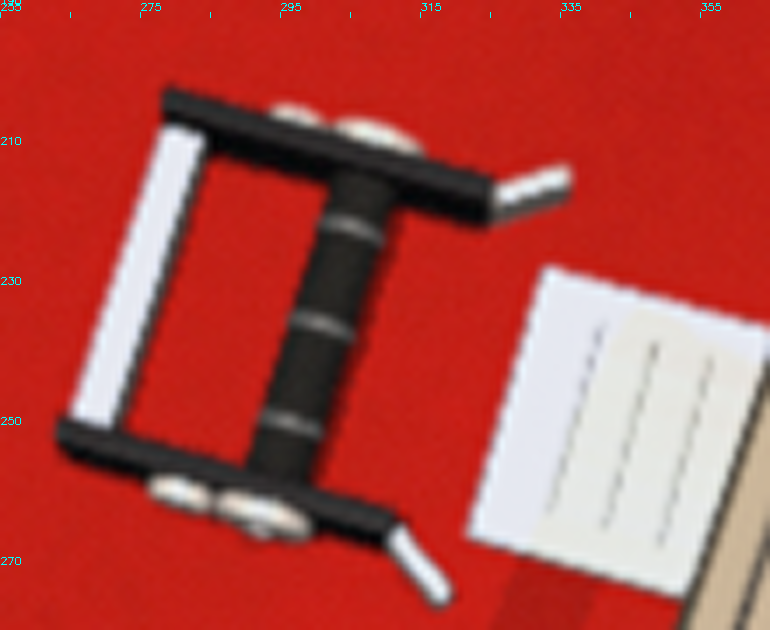

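>>> {"api": "jog_arm", "payload": {
  "targets": [
    [0, 0.6, 0, 0, 0, 0, 0.355],
    [0, 1.2, 0, 0, 0, 0, 0.355],
    [0, 1.8, 0, 0, 0, 0, 0.355],
    [0, 2.3, 0, 0, 0, 0, 0.355],
    [0, 2.8, 0, 0, 0, 0, 0.355]
  ]
}}

```text
t: 10.02
tool_pos: [0.5226, -0.08, 0.0046]
orientation: [0.179, 1.559, -0.18]
force: [-0.9, -5.3, 3.1]
opening: 0.0602
```

```bash
python3 look.py 8; python3 -c "
from gf import *
crop(pickle.load(open('top8.pkl','rb')),255,190,110,90,7,'pics/t8.png')"
```

```text
t 10.12 tcp [ 0.5227 -0.0794  0.0046] F [-0.8 -0.8  1.8] open 0.0598 q6 -0.02
shift cm [ 0.06  3.5  -0.56] turn deg [ 0.   0.3 -0. ]
unit x in tool [0.001 1.    0.001] unit y in tool [-0.005  0.001 -1.   ]
```

View pics/t8.png

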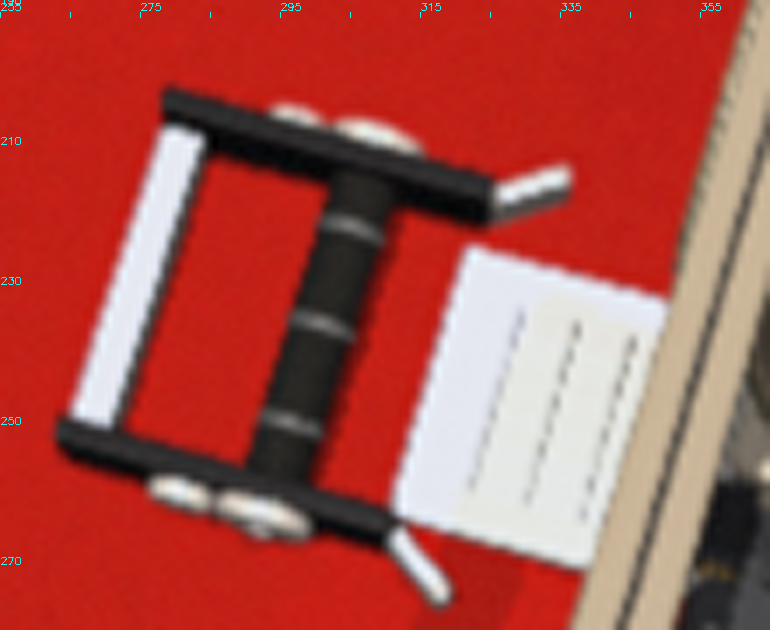

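Run:
```python
from gf import *
f=lambda x,y:(x*3/7,y*3/7)
G2(8,dict(nf=f(468,245),nn=f(394,515)),{})
C=pickle.load(open("top8.pkl","rb"))
for yaw in(1.335,1.342,1.349):
  U=[.5594,.0942,yaw]
  print(proj(C,W(U,[(-.045,-.0555,0),(-.045,-.0555,.046),(-.045,.0555,.046),(-.045,.0555,0),(.06,-.0555,.026),(.06,.0555,.026),(-.045,-.0655,.046),(-.045,.0655,.046),(-.045,-.05,.009),(-.045,.05,.009)])).round(1).tolist())
crop(C,295,210,40,70,8,"pics/t8z.png",proj(C,W([.5594,.0942,1.342],[(-.045,-.0555,0),(-.045,-.0555,.046),(-.045,.0555,.046),(-.045,.0555,0),(-.045,-.0655,.046),(-.045,.0655,.046),(-.069,-.075,.03),(-.069,.075,.03)])))
```

```text
both
[ 0.53640182 -0.00766613  1.36071404] [[-0.0, 0.1], [0.0, -0.1]]
in unit mm [-104.4   -0.7] yaw 0.019
top
[ 0.53640182 -0.00766613  1.36071404] [[-0.0, 0.1], [0.0, -0.1]]
in unit mm [-104.4   -0.7] yaw 0.019
[[324.7, 224.2], [324.9, 219.3], [311.7, 263.1], [312.0, 266.3], [283.8, 209.8], [270.0, 252.3], [326.1, 215.4], [310.5, 267.1], [324.1, 225.3], [312.6, 263.5]]
[[324.6, 224.0], [324.8, 219.1], [311.9, 263.0], [312.2, 266.2], [283.6, 209.9], [270.1, 252.5], [325.9, 215.3], [310.7, 267.0], [324.0, 225.2], [312.8, 263.4]]
[[324.5, 223.9], [324.7, 218.9], [312.1, 262.9], [312.4, 266.1], [283.4, 210.1], [270.2, 252.7], [325.8, 215.1], [310.9, 266.9], [323.9, 225.0], [313.0, 263.4]]
```

View pics/t8z.png

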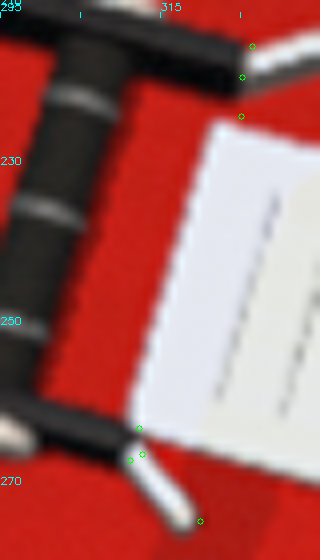

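```bash
python3 -c "
from gf import *
crop(pickle.load(open('side8.pkl','rb')),240,205,140,95,5,'pics/s8.png')"
```

```text
(no output)
```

View pics/s8.png

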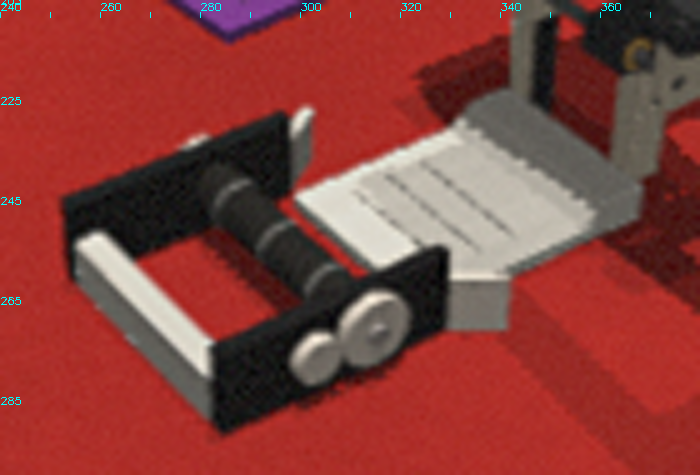

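>>> {"api": "jog_arm", "payload": {
  "targets": [
    [0, 0.5, 0.04, 0, 0, 0, 0.355],
    [0, 1.0, 0.08, 0, 0, 0, 0.355],
    [0, 1.5, 0.12, 0, 0, 0, 0.355],
    [0, 2.0, 0.15, 0, 0, 0, 0.355],
    [0, 2.5, 0.15, 0, 0, 0, 0.355]
  ]
}}

```text
t: 10.75
tool_pos: [0.5296, -0.0557, 0.0046]
orientation: [0.179, 1.559, -0.179]
force: [-1.1, -5.4, 3.4]
opening: 0.06
```

```bash
python3 look.py 9; python3 -c "
from gf import *
crop(pickle.load(open('top9.pkl','rb')),255,190,110,90,7,'pics/t9.png')"
```

```text
t 10.85 tcp [ 0.5297 -0.0552  0.0045] F [ 0.3 -1.7  1.2] open 0.0601 q6 0.03
shift cm [ 0.05  0.97 -0.7 ] turn deg [ 0.   0.2 -0.1]
unit x in tool [0.001 1.    0.001] unit y in tool [-0.004  0.001 -1.   ]
```

View pics/t9.png

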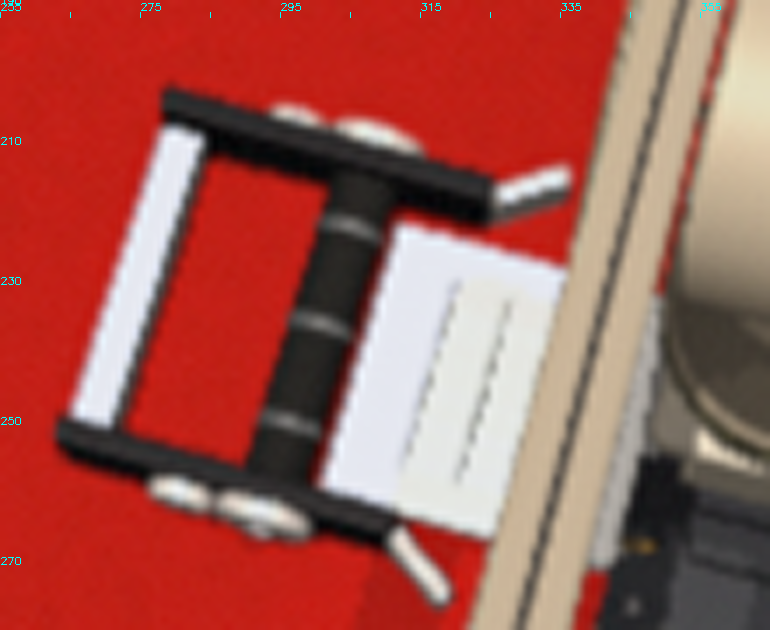

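>>> {"api": "jog_arm", "payload": {
  "targets": [
    [0, 0.5, 0, 0, 0, 0, 0.355],
    [0, 1.0, 0.03, 0, 0, 0, 0.355],
    [0, 1.5, 0.06, 0, 0, 0, 0.355],
    [0, 2.0, 0.08, 0, 0, 0, 0.355],
    [0, 2.5, 0.1, 0, 0, 0, 0.355]
  ]
}}

```text
t: 11.48
tool_pos: [0.5361, -0.0314, 0.0045]
orientation: [0.179, 1.559, -0.179]
force: [-1.4, -5.4, 3.4]
opening: 0.0601
```

>>> {"api": "jog_arm", "payload": {
  "targets": [
    [0, 0.5, 0, 0, 0, 0, 0.355],
    [0, 0.9, 0, 0, 0, 0, 0.355],
    [0, 1.3, 0, 0, 0, 0, 0.355],
    [0, 1.7, 0, 0, 0, 0, 0.355],
    [0, 2.0, 0, 0, 0, 0, 0.355]
  ]
}}

```text
t: 12.1
tool_pos: [0.5405, -0.0123, 0.0045]
orientation: [0.179, 1.56, -0.179]
force: [-1.3, -5.0, 3.3]
opening: 0.0599
```

```bash
python3 look.py 10; python3 -c "
from gf import *
crop(pickle.load(open('top10.pkl','rb')),255,190,110,90,7,'pics/t10.png')"
```

```text
t 12.2 tcp [ 0.5405 -0.0119  0.0044] F [-1.1 -3.7  3.2] open 0.0598 q6 0.11
shift cm [ 0.04 -3.48 -0.77] turn deg [ 0.   0.2 -0. ]
unit x in tool [0.    1.    0.001] unit y in tool [-0.004  0.001 -1.   ]
```

View pics/t10.png

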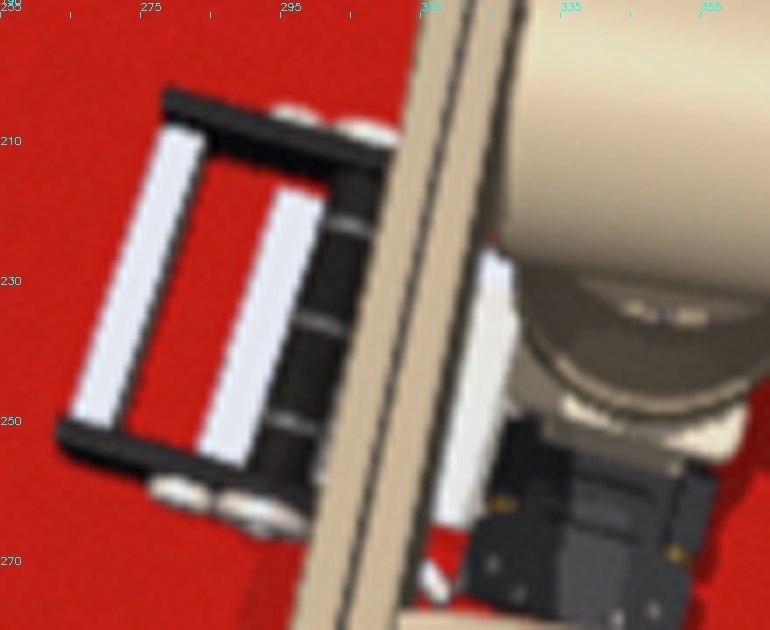

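>>> {"api": "jog_arm", "payload": {
  "targets": [
    [0, 0.5, 0, 0, 0, 0, 0.355],
    [0, 0.9, 0, 0, 0, 0, 0.355],
    [0, 1.3, 0, 0, 0, 0, 0.355],
    [0, 1.7, 0, 0, 0, 0, 0.355],
    [0, 2.0, 0, 0, 0, 0, 0.355]
  ]
}}

```text
t: 12.82
tool_pos: [0.5449, 0.0072, 0.0044]
orientation: [0.179, 1.56, -0.179]
force: [-0.3, -5.3, 4.2]
opening: 0.0596
```

```bash
python3 look.py 11; python3 -c "
from gf import *
crop(pickle.load(open('top11.pkl','rb')),255,190,110,90,7,'pics/t11.png')"
```

```text
t 12.93 tcp [0.545  0.0075 0.0044] F [-1.5 -3.4  2.9] open 0.0602 q6 0.15
shift cm [ 0.04 -5.48 -0.76] turn deg [ 0.   0.2 -0. ]
unit x in tool [0.    1.    0.001] unit y in tool [-0.003  0.001 -1.   ]
```

View pics/t11.png

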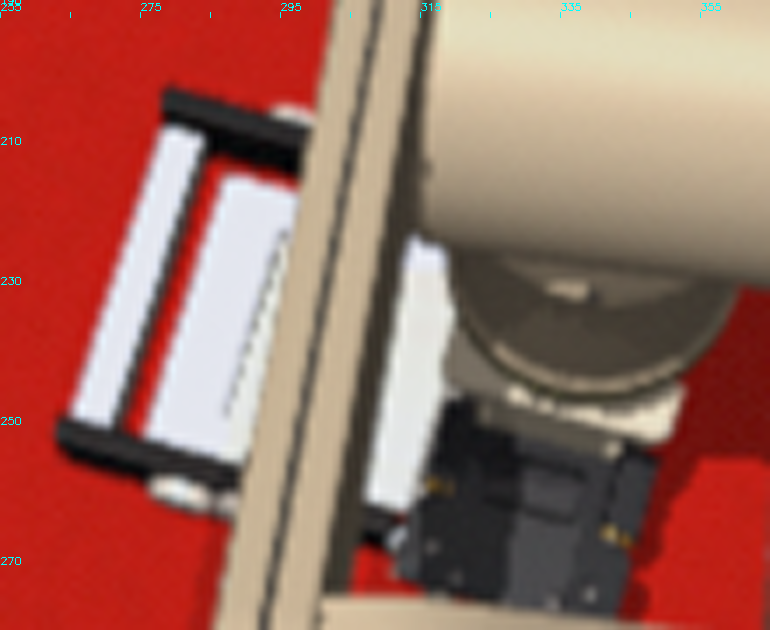

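>>> {"api": "jog_arm", "payload": {
  "targets": [
    [0, 0.2, 0, 0, 0, 0, 0.355],
    [0, 0.35, 0, 0, 0, 0, 0.355],
    [0, 0.5, 0, 0, 0, 0, 0.355],
    [0, 0.65, 0, 0, 0, 0, 0.355],
    [0, 0.75, 0, 0, 0, 0, 0.355]
  ]
}}

```text
t: 13.55
tool_pos: [0.5465, 0.0144, 0.0044]
orientation: [0.179, 1.56, -0.179]
force: [-1.2, -5.8, 4.3]
opening: 0.0602
```

>>> {"api": "jog_arm", "payload": {
  "targets": [
    [0, 0.1, 0, 0, 0, 0, 0.355],
    [0, 0.2, 0, 0, 0, 0, 0.355],
    [0, 0.25, 0, 0, 0, 0, 0.355]
  ]
}}

```text
t: 13.92
tool_pos: [0.5469, 0.0163, 0.0044]
orientation: [0.178, 1.56, -0.18]
force: [-1.4, -7.0, 3.8]
opening: 0.0601
```

```bash
python3 look.py 12; python3 -c "
from gf import *
crop(pickle.load(open('top12.pkl','rb')),255,190,110,90,7,'pics/t12.png')"
```

```text
t 14.03 tcp [0.5469 0.0163 0.0044] F [-1.3 -5.   3.2] open 0.0598 q6 0.17
shift cm [ 0.04 -6.37 -0.75] turn deg [0.  0.2 0. ]
unit x in tool [-0.001  1.     0.001] unit y in tool [-0.003  0.001 -1.   ]
```

View pics/t12.png

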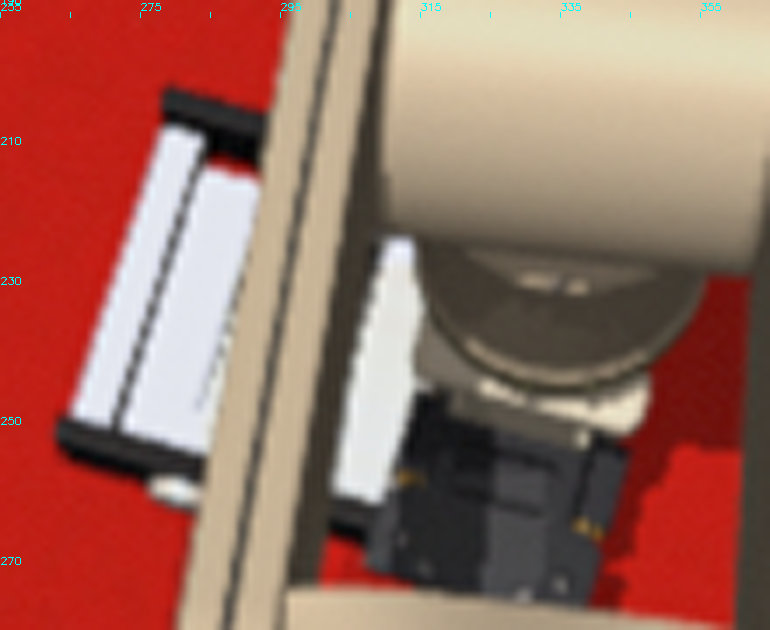

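>>> {"api": "jog_arm", "payload": {
  "targets": [
    [0, 0.1, 0, 0, 0, 0, 0.355],
    [0, 0.16, 0, 0, 0, 0, 0.355],
    [0, 0.22, 0, 0, 0, 0, 0.355]
  ]
}}

```text
t: 14.4
tool_pos: [0.5469, 0.0164, 0.0044]
orientation: [0.176, 1.561, -0.182]
force: [-4.0, -15.1, 6.7]
opening: 0.0599
```

>>> {"api": "jog_arm", "payload": {
  "targets": [
    [0, 0.2, 0, 0, 0, 0, 0.355],
    [0, 0.26, 0, 0, 0, 0, 0.355]
  ]
}}

```text
t: 14.65
tool_pos: [0.5469, 0.0164, 0.0044]
orientation: [0.173, 1.562, -0.185]
force: [-4.3, -17.1, 7.0]
opening: 0.0599
```

```bash
python3 -c "
from plant import robot
s=robot.read_state();print(s['force'],s['wrist_torque'])"; python3 look.py 13; python3 -c "
from gf import *
crop(pickle.load(open('side13.pkl','rb')),240,205,140,95,5,'pics/s13.png')"
```

```text
[ -4.308678   -17.14088325   6.98935781] [-2.92649638  0.53918747 -0.02463404]
t 14.75 tcp [0.5469 0.0164 0.0044] F [ -5.4 -14.8   6.6] open 0.0598 q6 0.17
shift cm [ 0.09 -6.39 -0.74] turn deg [0.  0.1 0.4]
unit x in tool [-0.008  1.     0.   ] unit y in tool [-0.002  0.    -1.   ]
```

View pics/s13.png

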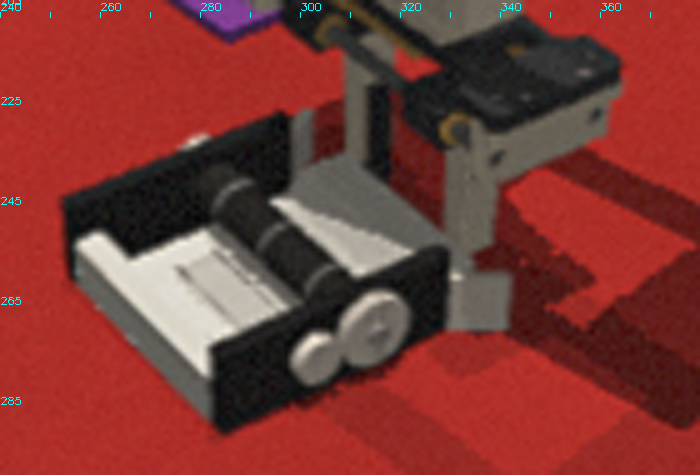

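Force plateaus at about 17 N with no travel, and the yaw moment is about 0, so the gauge is home and square. Backing off gently.

>>> {"api": "jog_arm", "payload": {
  "targets": [
    [0, 0, 0, 0, 0, 0, 0.355],
    [0, -0.3, 0, 0, 0, 0, 0.355],
    [0, -1.0, 0, 0, 0, 0, 0.355],
    [0, -2.5, 0, 0, 0, 0, 0.355],
    [0, -4.5, 0, 0, 0, 0, 0.355]
  ]
}}

```text
t: 15.38
tool_pos: [0.5363, -0.0284, 0.0047]
orientation: [0.173, 1.562, -0.185]
force: [0.0, 0.0, -0.4]
opening: 0.06
```

>>> {"api": "jog_arm", "payload": {
  "targets": [
    [-3, -1, 0, 0, 0, 0, 0.355],
    [-7, -3, 0, 0, 0, 0, 0.355],
    [-11, -7, 0, 0, 0, 0, 0.355],
    [-15, -12, 0, 0, 0, 0, 0.355],
    [-17, -17, 0, 0, 0, 0, 0.355]
  ]
}}

```text
t: 16.0
tool_pos: [0.4978, -0.1954, 0.1789]
orientation: [0.172, 1.559, -0.186]
force: [1.5, -0.6, 0.0]
opening: 0.0603
```

>>> {"api": "jog_arm", "payload": {
  "targets": [
    [0, -5, 2, 0, 0, 0, 0.355],
    [0, -10, 4, 0, 0, 0, 0.355],
    [0, -15, 6, 0, 0, 0, 0.355],
    [0, -15, 6, 0, 0, 0, 0.355],
    [0, -15, 6, 0, 0, 0, 0.355]
  ]
}}

```text
t: 16.62
tool_pos: [0.5214, -0.3556, 0.18]
orientation: [0.173, 1.559, -0.186]
force: [0.2, 0.6, 0.8]
opening: 0.0601
```

```bash
python3 look.py 14; python3 -c "
from gf import *
crop(pickle.load(open('top14.pkl','rb')),255,190,110,90,7,'pics/t14.png')
crop(pickle.load(open('side14.pkl','rb')),240,205,140,95,5,'pics/s14.png')
cv2.imwrite('pics/full14.png',pickle.load(open('top14.pkl','rb'))['frame'][:,:,::-1])"
```

```text
t 16.73 tcp [ 0.5221 -0.3544  0.1806] F [-0.1  0.1 -0.1] open 0.0596 q6 -0.45
shift cm [17.38 30.44 -6.8 ] turn deg [0.1 0.3 0.5]
unit x in tool [-0.008  1.     0.001] unit y in tool [-0.006  0.001 -1.   ]
```

View pics/t14.png

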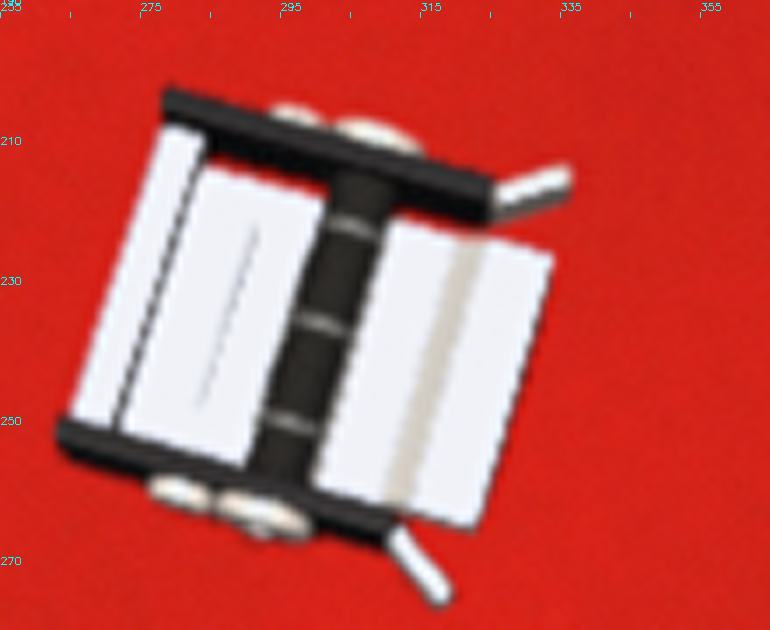

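View pics/s14.png

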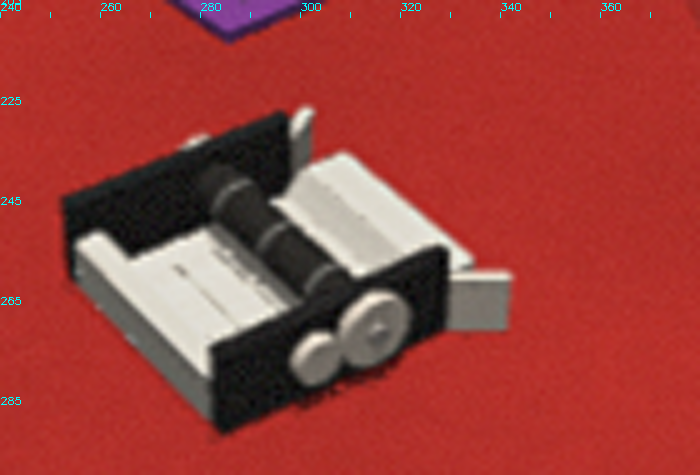

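View pics/full14.png

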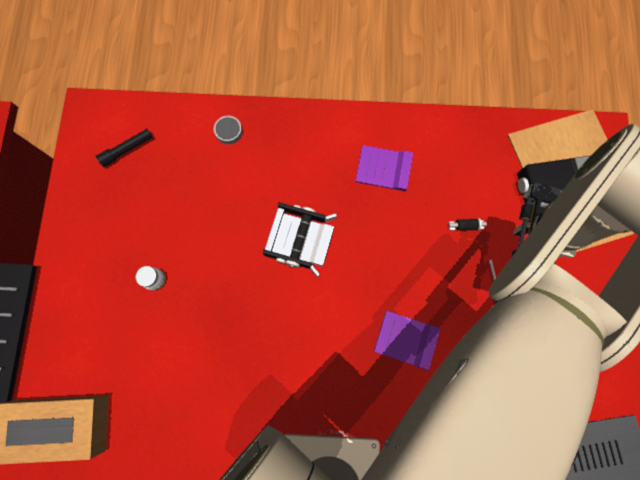

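Run:
```python
from gf import *
f=lambda x,y:(x*3/7,y*3/7)
h=lambda x,y:(x*3/5,300+(y/5+10)*3)
G2(14,dict(hf=f(553,256),hn=f(473,530),nf=f(207,163),nn=f(121,430)),dict(hf=h(345,153),hn=h(473,260)))
```

```text
both
[0.5594757  0.08953316 1.32724341] [[0.4, 0.5], [0.1, -0.0], [-0.3, 0.3], [-0.5, -0.2], [-0.1, -0.8], [-0.1, -0.3]]
in unit mm [-4.5 -1.1] yaw -0.015
top
[0.55985834 0.0893132  1.33083274] [[0.5, 0.3], [0.3, -0.3], [-0.3, 0.2], [-0.4, -0.2]]
in unit mm [-4.7 -1.6] yaw -0.011
side
[0.55779445 0.09099902 1.33139505] [[-0.1, -0.2], [0.1, 0.2]]
in unit mm [-3.5  0.8] yaw -0.011
```

Gauge fit in the unit's frame: x -4.5 mm (home is -5), y about -1 mm, yaw about -0.01 rad. All of these are inside tolerance. The jar is at the same pixels as before, (150,278), and so is the spare, (467,225). Handing in.

```bash
python3 -c "
from plant import ticket
print(ticket.close_job())"
```

```text
the job is handed in; nothing more can be done
None
```

The gauge is home against the stop bar, and I've handed the job in at about 17 s of the 64 s allowed. `close_job` gave no verdict.

**What I did:** I squared and centred the gauge with a two-finger push on its side. I then pushed its heel through the mouth and under the roller, with the fingertips about 5 mm above the table. At the stop the push force rose from about 6 N to about 17 N with no further travel and almost no twist, so I backed off and moved the arm clear.

**Last checks:**

| Check | Last measurement | Allowed |
|---|---|---|
| Nose position along the unit (x) | about 60.5 mm | 56 to 64 mm |
| Nose offset from the centre line (y) | about -1 to -2 mm | within 10 mm |
| Squareness | about -0.01 rad | within 0.05 rad |
| Arm force after release | about 0 N | touching nothing |

- **Accuracy:** The nose figures come from a camera fit good to about 2 mm.
- **Jar and spare roller:** They are at the same pixels as at the start.
- **Screwdriver:** It was mostly hidden by the arm in the last picture. I didn't measure it again, but the fingers never came down near it.

**One slip:** On the first side push the fingertips rode a few millimetres onto the plate's edge, with about 5 N of vertical load. I backed off and pushed again lower. The gauge looked flat in the pictures afterwards, but I have no direct measurement of its tilt at that moment.

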